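# Shift the twin-wheel polisher out of park into slow gear for the loaded wheel

### The arm

A 6-joint arm with a two-finger parallel gripper is mounted at the origin on the work surface. World frame = base frame: x ahead of the robot, y to its left, z up, the work surface at z = 0. Lengths are in m, angles in rad, forces in N, time in s.
With the tool pointing down it reaches from about 0.3 to 0.775 m from the base axis. Payload 14.6 kg.
Tool frame: the origin (TCP) lies on the centre line of the jaws, within the pads' length; the fingertips stand 19 mm ahead of it and the grasp point (between the pads) is the TCP; y points along the fingers, x is the direction in which the jaws open and shut, and the axes are right-handed (so a half turn about y gives the same grasp; the last joint's range is limited). The gripper opens to 94 mm and grips with 3 to 60 N. Pads are 16 mm wide; open, the fingers measure 119 mm over their backs; the gripper's body (75 mm by 177 mm) begins 78 mm behind the grasp point.
Start: joints at [1.105, 0.3, 1.521, -0, 1.321, -0.067], TCP at [0.214, 0.507, 0.224] pointing down, gripper open.
Joint ranges: [-3.03, 3.03], [-0.79, 2.21], [0.23, 2.52], [-1.04, 4.18], [0, 3.07], [-2.55, 2.55]. Speed limits (rad/s): [2.22, 2.22, 2.57, 3.14, 3.14, 3.14].

### API

Orientations are given as [roll, pitch, yaw] about the fixed x, y, z axes, in that order (R = Rz(yaw) Ry(pitch) Rx(roll)).
In Python, from station import ctrl, optics gives the robot as it stands.
- The arm moves only by the tool jog_arm, never from a script. Its argument "targets" is a list of rows, each a list of 3 entries, a list of its own where there are three numbers: the finger opening in cm, from 0 to 9.4, then the shift along the tool's x, y, z in cm, then the turn about the tool's y in rad. A call has 1 to 10 rows; each row is the pose to reach, as a shift and turn from the pose commanded when the call began, along the tool's axes at that moment; what a row does not reach only later rows make up. A row lasts 1/10 s, in which the tool goes at most 50 mm and 8.59 degrees, less where a joint would pass 70% of its speed; a pose out of reach is approached as far as the arm can. A call with a gripper value outside its range is refused whole. The fingers move at their own pace and stop on an object; "grip_force" is the grip in N (left out, the last holds). Time passes only in rows, so rows that repeat a pose let the fingers close. It gives the time, the measured TCP pose, the force and the opening at its end, in the units of the state.
- ctrl.get_obs(): the state, without advancing time (a new reading comes with each control period).
- optics.camera(name): name is "side" or "top"; returns a dict with "img" (384x512x3 uint8, red, green, blue), "range_z" (384x512 float32, m along the optical axis (not along the pixel's ray), 0 where there is no reading), "camera_matrix" (3x3 intrinsics, pixels), "k1" (the pictures are not rectified: a ray, as slopes to the right and down, at radius r is drawn at 1 + k1 r^2 times it, then the intrinsics apply), "world_to_cam" (4x4, takes a point from world to camera coordinates). Camera axes: x right, y up, looking along -z (the intrinsics and any distortion apply to the point x, -y, -z); pixel columns grow to the right and rows downward; lengths in m; the calibration is good to about 2 mm. A picture is of the moment at which its call begins.
- ctrl.hand_in(): hands the job in, once; it reports no verdict.
The state is a dict: "time_s": time; "qpos": joint angles; "joint_vel": joint speeds; "tau": joint torques, N m; "ee_pos": TCP position; "eef_rot": TCP orientation; "force": force on the tool from outside, world axes, zero at the start; "moment": the same for the moment, N m; "grip_width": finger opening in m.
Only numpy, scipy, OpenCV 4.12 (cv2) and the standard library are available. Lean on these libraries where they do the work, as an engineer would, in place of code of your own. Each camera call takes 0.05 s, during which the arm holds its last target. There are 200 camera calls.

### The job

The gear lever of the twin-wheel polisher is in park. Push it through the gate into the slow gear of the wheel that carries the drilled aluminium sample holder (the other wheel wears its dust cover), fully home against the end of that slot: each wheel has the leg of the gate on its own side, slow at the near end, fast at the far end. Only push the lever with the fingertips or the outside of the fingers, never take it between them, and leave everything else where it is.

Things in the scene. Friction and masses are not known exactly. Their poses are not given: they have to be found in the camera images.
- machine: Fixed low twin-wheel polishing machine, white with grey deck. Origin on the table under the centre of the gear gate; x points away from the robot's side, y left; it may be yawed. Deck top z = 100 mm, reaching x -115 to +295, y -310 to +310 mm. Thin water taps up to z = 225 mm at x 200 to 270, y within +-90 mm. Emergency stop (z to 132 mm) at the left front corner, flat keys at the right one.
- left_wheel (a point): Centre of the left wheel's top face, at x = 150, y = +165, z = 112 mm of the machine. Wheel 200 mm across, splash rim 240 mm across up to z = 114 mm.
- right_wheel (a point): The same for the right wheel, at y = -165 mm.
- gate_centre (a point): Centre of the top face of the steel gate plate (100 x 116 mm in x, y; 122 mm above the table), axes as the machine's. Slots, mm from here: cross channel (neutral) at x = 0, y -34 to 34, 18 wide; left leg y = 26 and right leg y = -26, x -31 to 31, 16 wide; centre leg (park) y = 0, 16 wide, from x = -31 to the channel only. They stop the 12 mm stem: play 2 mm a side in legs, 3 mm in the channel.
- slow_left (a point): End of the slow slot of the left wheel: where the stem's middle stands in the gate plate's top face when fully home (x = -25, y = +26 mm from gate_centre; near end of the left leg, marked with one dot). The left leg holds the left wheel's gears; its far end, two dots, is fast.
- slow_right (a point): The same for the right wheel: x = -25, y = -26 mm from gate_centre, near end of the right leg, one dot. The far end of this leg, two dots, is the right wheel's fast gear.
- lever_pivot (a point): Point about which the lever tilts, fixed in the machine, 60 mm below gate_centre, axes as the machine's. In these axes the knob's centre lies at 135 mm x (sin f cos a, sin a, cos f cos a), with f = shift_fore_aft, a = shift_across.
- knob (a point): Centre of the lever's black ball knob, 34 mm across, on a 12 mm steel stem, 135 mm from the pivot (197 mm above the table when upright); z axis up along the stem. The lever tilts like a ball-jointed stick and stays where it is left: no spring, about 2 N at the knob moves it. From neutral to a slot's end the knob travels about 50 mm, from the centre to a side leg about 54 mm.
- shift_fore_aft (a joint): Lever tilt away from (+) or towards (-) the robot's side, along the machine's x, rad. 0 = upright, in neutral (play +-0.05); about -0.39 at the end of the near slots (park, slow), +0.39 at the end of the far slots (fast). Starts in park, -0.39 to -0.28.
- shift_across (a joint): Lever tilt to the machine's left (+) or right (-), rad. 0 = centre leg (park); about +0.41 in the left leg and -0.41 in the right leg when in neutral, shrinking to about 0.38 in size at the legs' ends (play about 0.03).
- sample_holder: Loose round aluminium sample holder with a ring of holes, kidney slots and small specimens in it, 160 mm diameter, 20 mm thick (specimens 4 mm proud), lying centred on one of the two wheels; origin at the centre of its underside.
- dust_cover: Loose plain grey plastic dust cover with a black knob, 184 mm diameter, 53 mm high with the knob, lying on the other wheel; origin at the centre of its underside.
- specimen_a: Loose black resin specimen puck, 30 mm diameter, 18 mm high, on the deck left of the gate; origin under its centre. Leave alone.
- specimen_b: The same kind of puck on the deck right of the gate. Leave alone.
- dropper_bottle: Loose white dropper bottle, 36 mm diameter, 85 mm high, on the deck left in front; origin under its centre. Leave alone.
- hex_key: Loose L-shaped hex key, 90 x 25 mm, 7 mm thick, on the deck right in front of the gate; origin near the middle of the long arm. Leave alone.
- caliper: Loose caliper, 235 mm long, flat on the table left of the machine. Leave alone.
- suspension_bottle: Loose white bottle, 64 mm diameter, 150 mm high, on the table right of the machine. Leave alone.
- powder_jar: Loose clear jar, 70 mm diameter, 75 mm high, on the table right of the machine, nearer the robot. Leave alone.
Mind the look-alikes: they are no part of the job. Several things have the shape of the sample_holder; the one meant has the colours described above.

How it is judged:
By the outcome, as a careful person would: the job done as asked, in the order asked, and still so for the second after the job is handed in, with the robot touching nothing.
It also fails if it takes over 51 s, if anything falls off the work surface, if the arm or the gripper's body presses on something with over 40 N, if the wrist force passes 120 N, or if a joint passes its speed limit or range.

## Working session

There is one attempt and no reset: what is moved stays moved. The work goes in short steps, Python scripts to look and compute and a tool call to move; the robot and the scene stay as the last step left them, time stands still between calls to the robot, and variables do not carry over. Pictures are saved under pics/ and viewed, about 8 in all and at most 12, crops included, and the job is handed in when it is done.

Besides the shell and the picture viewer there is one more tool, called after "Emit:" by a JSON object that holds its "method" and its "body", one argument or row to a line. jog_arm: Moves the arm, as the interface text tells. Its arguments: {"type":"object","properties":{"targets":{"type":"array","items":{"type":"array"}},"grip_force":{"type":"number"}},"required":["targets"]}

```bash
mkdir -p pics; cat > h.py <<'E'
import numpy as np, cv2
from station import ctrl, optics
def snap(n,f):
    c=optics.camera(n); cv2.imwrite(f,cv2.cvtColor(c["img"],cv2.COLOR_RGB2BGR)); np.savez(f+".npz",**c); return c
def world(c,u,v,z=None):
    """pixel -> world by depth, or on plane z"""
    K=c["camera_matrix"]; p=cv2.undistortPoints(np.array([[[u,v]]],float),K,np.array([float(c["k1"]),0,0,0]))[0,0]
    T=np.linalg.inv(c["world_to_cam"]); d=T[:3,:3]@np.array([p[0],-p[1],-1]); o=T[:3,3]
    s=c["range_z"][int(round(v)),int(round(u))] if z is None else (z-o[2])/d[2]
    return o+s*d
def pix(c,P):
    q=c["world_to_cam"]@np.append(P,1); x=np.array([q[0],-q[1]])/-q[2]; x=x*(1+float(c["k1"])*(x@x))
    return (c["camera_matrix"]@np.append(x,1))[:2]
E
python3 - <<'E'
from h import *
o=ctrl.get_obs(); print({k:np.round(v,4) for k,v in o.items()})
for n in("top","side"):
    c=snap(n,f"pics/{n}0.png"); print(n,np.linalg.inv(c["world_to_cam"]).round(3),c["k1"])
E
```

```text
{'time_s': np.float64(0.0), 'qpos': array([ 1.1054,  0.3005,  1.5216,  0.    ,  1.3207, -0.0666]), 'joint_vel': array([-0.0004, -0.0006,  0.0004,  0.    , -0.0003,  0.0004]), 'tau': array([ 7.00000e-04, -5.31804e+01, -3.52744e+01,  7.09000e-02,
        2.44000e-02, -0.00000e+00]), 'ee_pos': array([0.2135, 0.5066, 0.2239]), 'eef_rot': array([-1.5707e+00,  1.2000e-03,  1.1720e+00]), 'force': array([ 1.3367, -0.9679, -0.2101]), 'moment': array([-0.034 ,  0.0202,  0.0269]), 'grip_width': np.float64(0.0941)}
top [[-0.026  0.988 -0.155  0.319]
 [-1.    -0.023  0.022  0.013]
 [ 0.018  0.155  0.988  1.436]
 [ 0.     0.     0.     1.   ]] -0.004878197204871052
side [[-0.998  0.054 -0.038  0.473]
 [-0.064 -0.677  0.733  1.047]
 [ 0.014  0.734  0.679  1.093]
 [ 0.     0.     0.     1.   ]] -0.04397962265708855
```

View pics/top0.png

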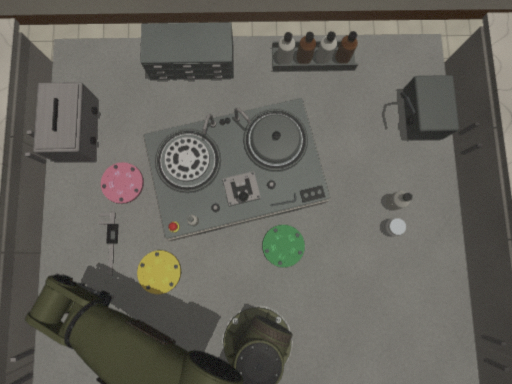

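View pics/side0.png

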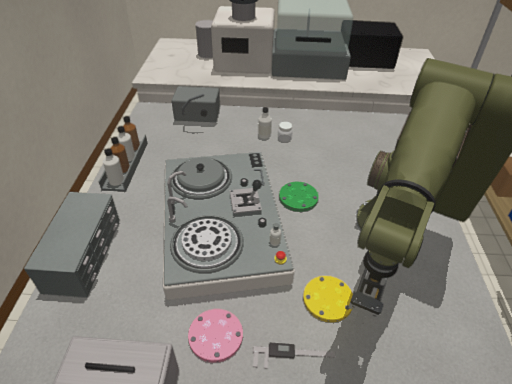

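The drilled aluminium holder is on the left wheel (top 188,158; E-stop on that side at 174,227). The dust cover is on the right wheel (275,138). The lever is in park (knob ~243,196), so the target is slow_left.

```bash
cat >> h.py <<'E'
def cloud(c):
    h,w=c["range_z"].shape; u,v=np.meshgrid(np.arange(w),np.arange(h))
    p=cv2.undistortPoints(np.stack([u,v],-1).reshape(-1,1,2).astype(float),c["camera_matrix"],np.array([float(c["k1"]),0,0,0]))[:,0]
    s=c["range_z"].reshape(-1,1); T=np.linalg.inv(c["world_to_cam"])
    X=(np.c_[p[:,0],-p[:,1],-np.ones(len(p))]*s)@T[:3,:3].T+T[:3,3]; X[s[:,0]==0]=np.nan
    return X.reshape(h,w,3)
def sphere(P,r,x0):
    from scipy.optimize import least_squares
    return least_squares(lambda q:np.linalg.norm(P-q,axis=1)-r,x0,loss="soft_l1",f_scale=.003).x
E
python3 - <<'E'
from h import *
for n in("top","side"):
    c=dict(np.load(f"pics/{n}0.png.npz")); X=cloud(c)
    m=(X[...,2]>.085)&(X[...,2]<.135)&(X[...,0]>.15)&(X[...,0]<.85)&(abs(X[...,1])<.45)
    k,l,st,ce=cv2.connectedComponentsWithStats(m.astype(np.uint8)); b=1+np.argmax(st[1:,4])
    P=X[l==b]; r=cv2.minAreaRect((P[:,:2]*1000).astype(np.float32)); print(n,"deck",r,np.median(P[:,2]))
    yaw=np.deg2rad(r[2]); yaw=(yaw+np.pi/4)%(np.pi/2)-np.pi/4; R=np.array([[np.cos(yaw),-np.sin(yaw)],[np.sin(yaw),np.cos(yaw)]])
    g=np.array(r[0])/1000-R@[.090,0]; print("yaw",yaw,"gate",g)
    L=(X[...,:2]-g)@R
    k=(X[...,2]>.165)&(abs(L[...,0])<.12)&(abs(L[...,1])<.09)
    K=X[k]; x0=np.append(K[:,:2].mean(0),.19); s=sphere(K,.017,x0); print("knob",len(K),K.mean(0),s,"in machine",(s[:2]-g)@R,s[2]-.062)
    u,v=pix(c,[*g,.122]).astype(int); z=c["img"][v-45:v+45,u-60:u+60,::-1]
    z=cv2.resize(z,None,fx=6,fy=6,interpolation=cv2.INTER_CUBIC)
    for q in [(-50,-58),(-50,58),(50,-58),(50,58),(-31,26),(31,26),(31,-26),(-31,-26),(0,34),(0,-34)]:
        p=(pix(c,[*(g+R@(np.array(q)/1000)),.122])-[u-60,v-45]+.5)*6-.5; cv2.circle(z,tuple(p.astype(int)),3,(0,0,255),-1)
    cv2.imwrite(f"pics/g_{n}.png",z)
a,b=[cv2.imread(f"pics/g_{n}.png") for n in("top","side")]
cv2.imwrite("pics/g.png",cv2.resize(np.vstack([a,b]),None,fx=.55,fy=.55,interpolation=cv2.INTER_AREA))
E
```

```text
top deck ((635.9921875, 63.6883544921875), (405.6312255859375, 617.208740234375), 12.38467025756836) 0.10212621813464573
yaw 0.21615327276838214 gate [0.54808651 0.04438569]
knob 80 [0.50880152 0.03641552 0.20199359] [0.51075694 0.03645019 0.19106005] in machine [-0.03816286  0.00025538] 0.12906005271419238
side deck ((640.2491455078125, 66.82012939453125), (406.9833984375, 620.570556640625), 12.518269538879395) 0.10097001161369157
yaw 0.2184850201055577 gate [0.55238872 0.04731255]
knob 81 [0.51272123 0.04569077 0.19453334] [0.51260674 0.03753233 0.1891744 ] in machine [-0.04095611 -0.00092493] 0.12717439675890058
```

View pics/g.png

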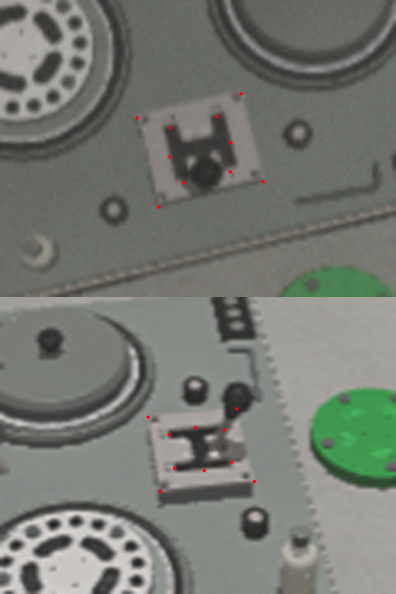

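Overlays agree with the gate in both views to ~2 mm: gate at (0.550, 0.046), yaw 0.217, knob in park at about x −40 mm. Next: close the fingers, align the tool with the machine (yaw 0.217) and go above the near side of the knob.

Emit:
{"method": "jog_arm", "body": {
  "targets": [
    [0,[0,-3.6,0],0.1],
    [0,[-34.3,-3.6,-42.0],0.955],
    [0,[-34.3,-3.6,-42.0],0.955],
    [0,[-34.3,-3.6,-42.0],0.955],
    [0,[-34.3,-3.6,-42.0],0.955],
    [0,[-34.3,-3.6,-42.0],0.955],
    [0,[-34.3,-3.6,-42.0],0.955],
    [0,[-34.3,-3.6,-42.0],0.955],
    [0,[-34.3,-3.6,-42.0],0.955],
    [0,[-34.3,-3.6,-42.0],0.955]
  ],
  "grip_force": 10
}}

```text
time_s: 1.1
ee_pos: [0.4246, 0.1072, 0.2605]
eef_rot: [-1.571, -0.0, 0.217]
force: [0.3, 0.4, 0.2]
grip_width: 0.0174
```

Emit:
{"method": "jog_arm", "body": {
  "targets": [
    [0,[0,0,0],0],
    [0,[0,0,0],0],
    [0,[0,0,0],0]
  ]
}}

```text
time_s: 1.4
ee_pos: [0.4238, 0.11, 0.2603]
eef_rot: [-1.571, 0.0, 0.218]
force: [-0.3, 0.3, -0.3]
grip_width: 0.0008
```

Emit:
{"method": "jog_arm", "body": {
  "targets": [
    [0,[1.0,0,-4.5],0],
    [0,[2.4,0,-9.0],0],
    [0,[2.4,0,-9.0],0],
    [0,[2.4,0,-9.0],0],
    [0,[2.4,4,-9.0],0],
    [0,[2.4,7.5,-9.0],0],
    [0,[2.4,7.5,-9.0],0],
    [0,[2.4,7.5,-9.0],0]
  ]
}}

```text
time_s: 2.2
ee_pos: [0.467, 0.0277, 0.1865]
eef_rot: [-1.571, -0.0, 0.219]
force: [-0.3, -0.2, 0.3]
grip_width: 0.0007
```

```bash
cat >> h.py <<'E'
g=np.array([.550,.046]); yaw=.217; R=np.array([[np.cos(yaw),-np.sin(yaw)],[np.sin(yaw),np.cos(yaw)]])
def look(f):
    """knob and TCP in machine axes (mm) and a joint crop"""
    o=ctrl.get_obs(); print("tcp",((o["ee_pos"][:2]-g)@R*1000).round(1),o["ee_pos"][2].round(4),"F",np.round(o["force"],1),o["time_s"])
    zs=[]
    for n in("top","side"):
        c=snap(n,f+n+".png"); u,v=pix(c,[*g,.15]).astype(int); zs.append(cv2.resize(c["img"][v-45:v+45,u-60:u+60,::-1],None,fx=4,fy=4,interpolation=cv2.INTER_CUBIC))
        X=cloud(c); L=(X[...,:2]-g)@R; dark=c["img"].max(-1)<60
        k=dark&(X[...,2]>.15)&(X[...,2]<.225)&(abs(L[...,0])<.08)&(abs(L[...,1])<.09); P=X[k]
        if len(P)>15: s=sphere(P,.017,np.append(np.median(P[:,:2],0),.185)); print(n,len(P),"knob",((s[:2]-g)@R*1000).round(1),s[2].round(4))
    cv2.imwrite(f+".png",np.hstack(zs)[:, :960] if 0 else cv2.resize(np.hstack(zs),(800,300)))
E
python3 -c "from h import *; look('pics/a')"
```

```text
tcp [-85.  -0.] 0.1865 F [-0.3 -0.2  0.3] 2.2
side 62 knob [-38.8  -0.7] 0.1896
```

View pics/a.png

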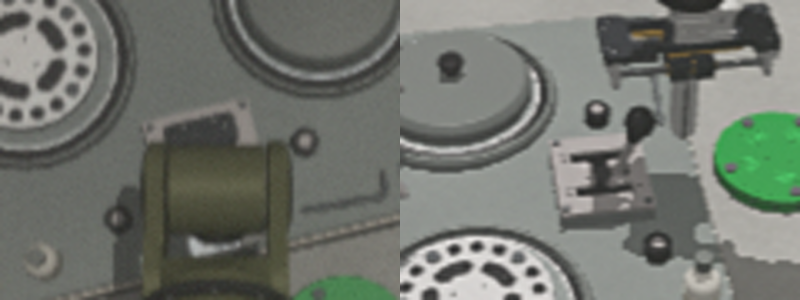

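Fingers stand in front of the knob (side crop: finger ~685,105, knob ~640,122). Pushing away from the robot into neutral.

Emit:
{"method": "jog_arm", "body": {
  "targets": [
    [0,[1,0,0],0],
    [0,[2,0,0],0],
    [0,[2.8,0,0],0],
    [0,[3.6,0,0],0],
    [0,[4.2,0,0],0],
    [0,[4.8,0,0],0],
    [0,[5.2,0,0],0],
    [0,[5.5,0,0],0],
    [0,[5.5,0,0],0],
    [0,[5.5,0,0],0]
  ]
}}

```text
time_s: 3.3
ee_pos: [0.5207, 0.0383, 0.1854]
eef_rot: [-1.571, -0.0, 0.217]
force: [0.2, -0.6, 0.6]
grip_width: 0.0007
```

```bash
python3 -c "from h import *; look('pics/b')"
```

```text
tcp [-30.2  -1.2] 0.1854 F [ 0.2 -0.6  0.6] 3.3
side 64 knob [-0.4 -0.7] 0.1962
```

Knob upright in neutral. Back off, go round to its right side, and push left.

Emit:
{"method": "jog_arm", "body": {
  "targets": [
    [0,[-3,0,0],0],
    [0,[-3,0,-4.3],0],
    [0,[-3,0,-4.3],0],
    [0,[-3,0,-4.3],0],
    [0,[0,0,-4.3],0],
    [0,[3,0,-4.3],0],
    [0,[3,0,-4.3],0],
    [0,[3,0,-4.3],0]
  ]
}}

```text
time_s: 4.2
ee_pos: [0.5591, 0.0036, 0.1849]
eef_rot: [-1.57, 0.001, 0.218]
force: [-0.9, -1.2, -0.2]
grip_width: 0.0005
```

Emit:
{"method": "jog_arm", "body": {
  "targets": [
    [0,[0,0,1],0],
    [0,[0,0,2],0],
    [0,[0,0,3],0],
    [0,[0,0,4],0],
    [0,[0,0,5],0],
    [0,[0,0,5.8],0],
    [0,[0,0,6.4],0],
    [0,[0,0,6.9],0],
    [0,[0,0,6.9],0],
    [0,[0,0,6.9],0]
  ]
}}

```text
time_s: 5.2
ee_pos: [0.5445, 0.0702, 0.1855]
eef_rot: [-1.571, -0.0, 0.217]
force: [-0.0, -0.5, -0.0]
grip_width: 0.0008
```

```bash
python3 -c "from h import *; look('pics/c')"
```

```text
tcp [-0.1 24.8] 0.1855 F [-0.  -0.5 -0. ] 5.2
side 67 knob [ 0.1 51.8] 0.1859
```

View pics/c.png

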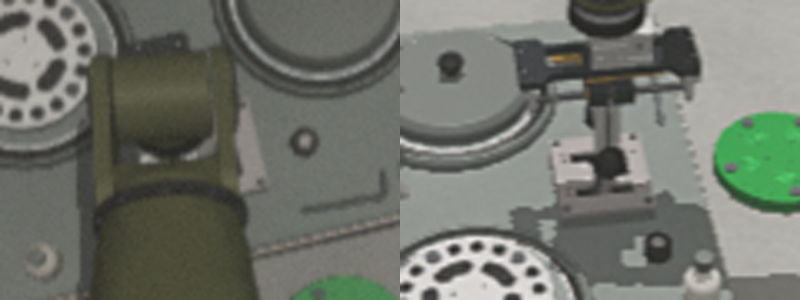

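Knob is nearly in the left leg (side crop: knob ~608,162). Push 2 mm more, then go round to the far side.

Emit:
{"method": "jog_arm", "body": {
  "targets": [
    [0,[0,0,0.2],0],
    [0,[0,0,0.2],0],
    [0,[0,0,-2],0],
    [0,[0,0,-2],0],
    [0,[2.5,0,-2],0],
    [0,[4.8,0,-2],0],
    [0,[4.8,0,-2],0],
    [0,[4.8,0.5,1],0],
    [0,[4.8,0.5,2.7],0],
    [0,[4.8,0.5,2.7],0]
  ]
}}

```text
time_s: 6.3
ee_pos: [0.5846, 0.1088, 0.1806]
eef_rot: [-1.57, 0.0, 0.219]
force: [0.2, -0.0, 0.2]
grip_width: 0.0006
```

```bash
python3 -c "from h import *; look('pics/d')"
```

```text
tcp [47.4 53.9] 0.1806 F [ 0.2 -0.   0.2] 6.3
side 64 knob [-0.4 52.1] 0.1842
```

View pics/d.png

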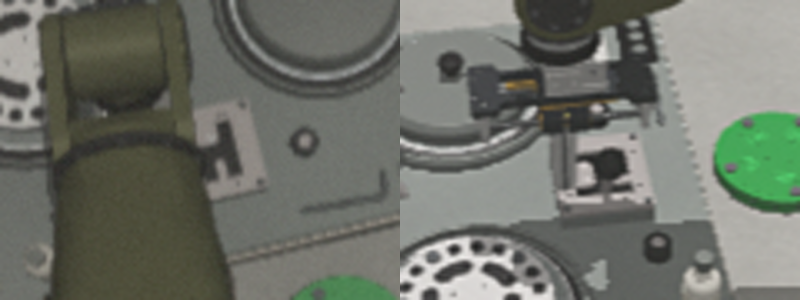

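The finger is beyond the knob (side crop: finger ~565,155; knob ~608,162). Pull-side push toward the robot.

Emit:
{"method": "jog_arm", "body": {
  "targets": [
    [0,[-1,0,0],0],
    [0,[-2,0,0],0],
    [0,[-3,0,0],0],
    [0,[-3.8,0,0],0],
    [0,[-4.5,0,0],0],
    [0,[-5.2,0,0],0],
    [0,[-5.7,0,0],0],
    [0,[-6.1,0,0],0],
    [0,[-6.3,0,0],0],
    [0,[-6.3,0,0],0]
  ]
}}

```text
time_s: 7.4
ee_pos: [0.5238, 0.0933, 0.1805]
eef_rot: [-1.571, 0.0, 0.217]
force: [0.2, 0.0, -0.1]
grip_width: 0.0004
```

```bash
python3 -c "from h import *; look('pics/e')"
```

```text
tcp [-15.4  51.9] 0.1805 F [ 0.2  0.  -0.1] 7.4
side 58 knob [-43.5  51.4] 0.1751
```

Not yet home and no stop force, so push on in small steps until the force rises.

Emit:
{"method": "jog_arm", "body": {
  "targets": [
    [0,[-0.2,0,0],0],
    [0,[-0.4,0,0],0],
    [0,[-0.4,0,0],0]
  ]
}}

```text
time_s: 7.8
ee_pos: [0.5211, 0.0925, 0.1804]
eef_rot: [-1.571, -0.003, 0.217]
force: [10.9, 0.7, -6.7]
grip_width: 0.0003
```

Emit:
{"method": "jog_arm", "body": {
  "targets": [
    [0,[-0.2,0,0],0],
    [0,[-0.2,0,0],0]
  ]
}}

```text
time_s: 8.0
ee_pos: [0.5202, 0.0921, 0.1805]
eef_rot: [-1.572, -0.006, 0.217]
force: [20.7, 2.7, -12.6]
grip_width: 0.0004
```

Firm stop (force rising to ~24 N). Retreat and lift clear.

Emit:
{"method": "jog_arm", "body": {
  "targets": [
    [0,[1,0,0],0],
    [0,[4,0,0],0],
    [0,[4,0,0],0],
    [0,[4,-5,0],0],
    [0,[4,-10,0],0],
    [0,[4,-10,0],0],
    [0,[4,-10,5],0],
    [0,[4,-10,10],0],
    [0,[4,-10,14],0],
    [0,[4,-10,14],0]
  ]
}}

```text
time_s: 9.0
ee_pos: [0.5253, 0.241, 0.2798]
eef_rot: [-1.57, 0.001, 0.221]
force: [-0.6, -0.4, -0.2]
grip_width: 0.0004
```

```bash
python3 -c "
from h import *; look('pics/f')
a,b=[dict(np.load(f'pics/{n}')) for n in('side0.png.npz','fside.png.npz')]
cv2.imwrite('pics/full.png',b['img'][...,::-1])"
```

```text
tcp [ 17.9 195.7] 0.2798 F [-0.6 -0.4 -0.2] 9.0
top 66 knob [-48.   51.9] 0.1762
side 53 knob [-45.9  50.4] 0.1752
```

View pics/f.png

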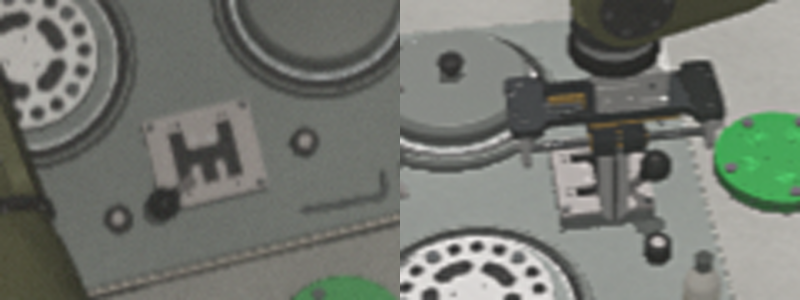

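View pics/full.png

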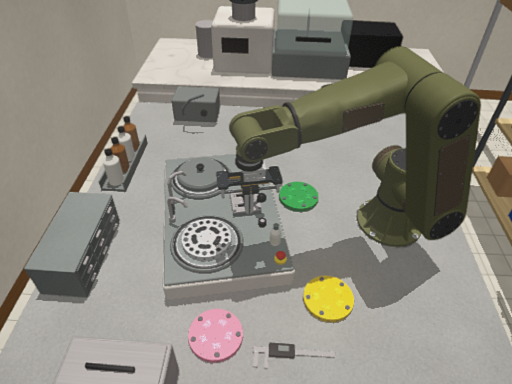

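The lever leans into the near end of the left leg (top crop: knob ~162,205). Its position is (−48, 52) / (−46, 50) mm against about (−48, 50) expected. Everything else is undisturbed, and the arm is clear.

```bash
python3 -c "from h import *; print(ctrl.hand_in())"
```

```text
the job is handed in; nothing more can be done
None
```

The lever is in the left wheel's slow gear, and I've handed the job in. The left wheel is the one carrying the drilled aluminium holder. I pushed the lever with closed fingers in three moves: park to neutral, across to the left leg, then towards the robot until it stopped.

**Last checks:**
- **Fully home:** on the final push, the wrist force rose from about 0 to 24 N over the last few millimetres, so the lever was against the end of the slot.
- **Knob position:** after the arm moved away, the two cameras put the knob at (−48, 52) mm and (−46, 50) mm from the gate centre. The expected position is about (−48, 50) mm, so the small disagreement is within the roughly 2 mm calibration error.
- **Rest of the scene:** nothing else looked moved in the pictures, which I compared by eye only. The arm was clear of everything at 9.0 s, and no check failed.

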